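Blow the soap stamp clean on the blow-off station

TASK

On the white station behind the open hatch, slide the vise jaw open by its red post, lift the wooden soap stamp out of the vise and lower it upright into the grey dock, without dropping it in, then let go of it. Then turn the spring-return dial clockwise past its first two clicks to the third (the three dots) and finish while holding it there with the gripper, not on at the end stop; leave the jaw open and the other things on the counter alone.

Things in the scene. Friction and masses are not known exactly. Their poses are not given: they have to be found in the camera images.
- station: White blow-off station, fixed. Cabinet 156 x 148 mm, flat top 85 mm above the counter; origin on the counter; spans x -78 to 78, y -84 to 64 mm. Its x axis points away from the hatch sill (about 30 degrees right of world x). On top: vise along the +y edge (stamp centre at x -38, y 40), grey dock at x 36, y -12, dial at x -38, y -47. A 182 mm high drawer box stands just beyond its +y side.
- hatch (a point): Middle of the top of the wooden sill of the open, unglazed hatch (125 mm above the counter), fixed. The arm reaches the counter only through this hatch, over the sill: a straight bar from world (0.19, -0.07) to (0.50, 0.48) m, 35 mm to either side. Solid posts stand at both ends; the right one and the shelf behind it stop the arm from pointing right of about 0.17 rad left of straight ahead.
- stamp: Soap stamp, about 0.14 kg: light wooden foot 36 x 50 mm, 24 mm tall, neck 16 mm thick, round dark knob 32 mm across from 36 to 74 mm up (grip it there, any direction). Origin under its centre, z up; y along the 50 mm side, which lies along the station's x axis at the start. It stands on the vise bed, 91 mm above the counter, between a fixed jaw (sill side) and the sliding jaw.
- jaw (a joint): How far the sliding jaw is open, m: 0 shut, 0.024 fully open. It slides along the station's +x, takes about 3 N and stays where it is left. Its lip reaches 7 mm over the stamp's foot, 4 mm above it, so the stamp cannot be lifted out until the jaw is about 0.010 open.
- jaw_post (a point): Top of the sliding jaw's red square post, 12 x 12 mm, standing 30 mm above the steel jaw (post from 122 to 152 mm above the counter). The point moves with the jaw; its axes are the station's. The stamp's knob centre is 44 mm from the post's axis when shut.
- dock (a point): Centre of the floor of the grey dock, 89 mm above the counter; x and y as the station's. Walls rise 10 mm above the floor round a pocket 60 mm long (x) and 46 mm wide (y): the stamp's foot fits with its 50 mm side along x, 5 mm free on every side.
- dial (a joint): Dial angle, rad: 0 at rest, grows clockwise seen from above. Clicks at 0.35 (one dot), 0.70 (two dots) and 1.05 (three orange dots); end stop at 1.40. A spring always pulls it back to 0 (0.03 N m at 0, 0.09 N m at the third click); the clicks are felt as 0.02 N m ripples and do not hold it.
- dial_top (a point): Centre of the top of the dial's grip bar, on its vertical axis, 143.5 mm above the counter. The black bar is 40 mm long, 11 mm wide, 30 mm high, on a disc 44 mm across whose top is 113.5 mm up, on a grey pedestal 72 mm across. x lies along the bar (along the station's x at dial 0) and turns with it; an orange line marks the bar end that points to the dots.
- tea_glass: Bystander, to be left alone: clear waisted tea glass, 62 mm wide, 86 mm tall; origin under its centre.
- carton_white: Bystander, to be left alone: small cream-white soap carton, 62 x 92 x 34 mm; origin under its centre.
- carton_green: Bystander, to be left alone: small pale green soap carton, 62 x 92 x 34 mm; origin under its centre.
- soap_cream: Bystander, to be left alone: cream-coloured bar of soap, 61 x 89 x 42 mm; origin under its centre.
- iron_weight: Bystander, to be left alone: dark grey iron scale weight, 54 mm wide, 50 mm tall; origin under its centre.
- salve_tin: Bystander, to be left alone: round tin with a green lid, 63 mm wide, 30 mm tall; origin under its centre.

How it is judged:
By the outcome, as a careful person would: the job done as asked, in the order asked, and still so for the second after the job is handed in, while the arm keeps its last pose, push and grip.
It also fails if it takes over 54 s, if anything falls off the work surface, if the arm or the gripper's body presses on something with over 40 N, if the wrist force passes 120 N, or if a joint passes its speed limit or range.

ROBOT

A 7-joint arm with a two-finger parallel gripper is mounted at the origin on a cart in front of the work surface, level with it; the furniture and walls round the work are solid. World frame = base frame: x ahead of the robot, y to its left, z up, the work surface at z = 0. Lengths are in m, angles in rad, forces in N, time in s.
With the tool pointing down it reaches from about 0.4 to 0.9 m from the base axis. Payload 5.6 kg.
Tool frame: the origin (TCP) lies midway between the tips of the shut fingers; the grasp point (between the pads) lies 19 mm behind it; y points along the fingers, z is the direction in which the jaws open and shut, and the axes are right-handed (so a half turn about y gives the same grasp; the last joint's range is limited). The gripper opens to 92 mm and grips with 3 to 60 N. Pads are 20 mm wide; open, the fingers measure 128 mm over their backs; the gripper's body (75 mm by 189 mm) begins 69 mm behind the grasp point.
Start: joints at [-1.344, 0.468, -0.012, 1.603, 0.006, 1.071, -0.056], TCP at [0.173, 0.626, 0.215] pointing down, gripper open.
Joint ranges: [-2.53, 2.53], [-0.31, 2.02], [-1.57, 1.55], [0.28, 2.44], [-1.29, 4.43], [0.15, 1.84], [-2.92, 2.92]. Speed limits (rad/s): [2.57, 2.57, 3.14, 3.14, 3.14, 3.14, 3.14].

INTERFACE

Orientations are given as a 3x3 rotation matrix whose columns are the frame's x, y, z axes.
In Python, from station import env, effector, solver, viewer, workorder, search_frame, tip_of gives the robot as it stands. Calls block until the motion is done:
- env.reach(position, orientation): joint-space move of the TCP to a pose.
- env.movel(position, frame=None, rate=0.15): straight line of the TCP; frame=None keeps the orientation; rate is the mean speed in m/s.
- env.goto_joints(angles): joint-space move.
- effector.release() and effector.grasp(squeeze=None): open the fingers fully, or close them until they stop; squeeze is the grip in N (None keeps the last).
- env.pause(seconds).
- solver.inverse_kinematics(position, orientation): joint angles nearest the present ones, or None.
- env.sense(): the state.
- viewer.read_camera(name): name is "scene" or "top"; returns (picture, depth): 480x640x3 uint8, red, green, blue; 480x640 float32, m along the optical axis (not along the pixel's ray), 0 where there is no reading.
- viewer.camera_info(name): a dict with "intrinsics" (3x3 intrinsics, pixels), "eye" and "rotation" of the camera in the world. Camera axes: x right, y up, looking along -z (the intrinsics and any distortion apply to the point x, -y, -z); pixel columns grow to the right and rows downward; lengths in m; the calibration is good to about 2 mm. A picture is of the moment at which its call begins. camera_info takes no time and is no camera call.
A pose or a line that the arm cannot do raises env.PlanningError and nothing moves.
- workorder.finish_job(): hands the job in, once; it reports no verdict.
Trained networks look in the newest picture that a camera, given by its name, has taken for a name from the list of things; names that differ only in an ending like _2 or _b are one class to them, and where a whole thing is asked for, a point or a joint stands for the part that bears it (a point fixed in the world has none). Each returns a list of dicts, best first, with "score" (0 to 1); they miss things now and then, are a little off and sometimes report something else, mostly with a low value. They report only what shows in the picture. A call takes as long as a camera call.
- search_frame(camera, name): "at" ([x, y, z] in m, in world coordinates, good to about 4 mm: the middle of the surface that is visible of it).
- tip_of(camera, name): "at" ([x, y, z] in m, in world coordinates, good to about 4 mm: a listed point, or the origin of a listed thing).
The state is a dict: "t": time; "joint_positions": joint angles; "joint_velocities": joint speeds; "tau": joint torques, N m; "ee_pos": TCP position; "tcp_rot": TCP orientation; "wrist_force": force on the tool from outside, world axes, zero at the start; "moment": the same for the moment, N m; "gripper_width": finger opening in m.
Only numpy, scipy, OpenCV 4.12 (cv2) and the standard library are available. Lean on these libraries where they do the work, as an engineer would, in place of code of your own. Each camera call takes 0.05 s, during which the arm holds its last target. There are 200 camera calls.

## Working session

There is one attempt and no reset: what is moved stays moved. The work goes in short steps, each a Python script; the robot and the scene stay as the last script left them, time stands still between calls to the robot, and variables do not carry over. Pictures are saved under pics/ and viewed, about 8 in all and at most 12, crops included, and the job is handed in when it is done.

```bash
ls; mkdir -p pics; python3 - <<'E'
from station import env, effector, solver, viewer, workorder, search_frame, tip_of
import cv2,numpy as np
np.set_printoptions(precision=4,suppress=True)
for c in("scene","top"):
    p,d=viewer.read_camera(c); cv2.imwrite(f"pics/{c}0.png",p[:,:,::-1]); i=viewer.camera_info(c); print(c,i)
    for n in("station","hatch","stamp","jaw_post","dock","dial_top"):
        print(n,[(np.array(r["at"]),round(r["score"],2)) for r in tip_of(c,n)[:2]])
print(env.sense())
E
```

```text
pics
scene {'intrinsics': array([[556.0262,   0.    , 317.3992],
       [  0.    , 556.0262, 231.8807],
       [  0.    ,   0.    ,   1.    ]]), 'eye': array([1.0571, 0.2707, 0.8706]), 'rotation': array([[-0.4943, -0.6789,  0.5429],
       [ 0.8693, -0.3923,  0.3009],
       [ 0.0087,  0.6207,  0.784 ]])}
station [(array([ 0.5106,  0.1353, -0.0048]), 0.55)]
hatch [(array([0.3432, 0.2019, 0.1252]), 0.96), (array([ 0.4979, -0.0712, -0.0001]), 0.3)]
stamp [(array([0.5063, 0.1866, 0.0896]), 0.61)]
jaw_post [(array([0.5421, 0.1573, 0.1514]), 0.9), (array([ 0.6281, -0.215 , -0.0019]), 0.24)]
dock [(array([0.5335, 0.1074, 0.093 ]), 0.96)]
dial_top [(array([0.4531, 0.1175, 0.1438]), 0.7)]
top {'intrinsics': array([[471.2085,   0.    , 317.4856],
       [  0.    , 471.2085, 235.7623],
       [  0.    ,   0.    ,   1.    ]]), 'eye': array([ 0.3271, -0.0178,  1.0794]), 'rotation': array([[ 0.0154,  0.9707, -0.24  ],
       [-0.9999,  0.0165,  0.0025],
       [ 0.0064,  0.2399,  0.9708]])}
station [(array([ 0.5115,  0.1335, -0.0001]), 0.97)]
hatch [(array([0.3443, 0.2055, 0.1253]), 0.66)]
stamp 
[... 158 characters left out ...]
0977, 0.0885]), 0.62)]
dial_top [(array([0.5089, 0.189 , 0.0871]), 0.74), (array([0.4526, 0.1251, 0.1425]), 0.59)]
{'t': 0.7, 'joint_positions': array([-1.344 ,  0.4674, -0.0116,  1.6027,  0.006 ,  1.0714, -0.0563]), 'joint_velocities': array([ 0.0005,  0.0001,  0.0008, -0.0004,  0.0005,  0.0006, -0.0015]), 'tau': array([ -0.0008, -52.0266,  -0.0125, -24.4014,  -0.0566,   0.0112,
         0.    ]), 'ee_pos': array([0.1733, 0.6265, 0.2146]), 'tcp_rot': array([[ 0.9638,  0.0001,  0.2666],
       [-0.2666,  0.0001,  0.9638],
       [ 0.0001, -1.    ,  0.0001]]), 'wrist_force': array([-0.0606,  0.1338,  0.033 ]), 'moment': array([-0.0159,  0.0036,  0.0427]), 'gripper_width': 0.09181664342958516}
```

View pics/scene0.png

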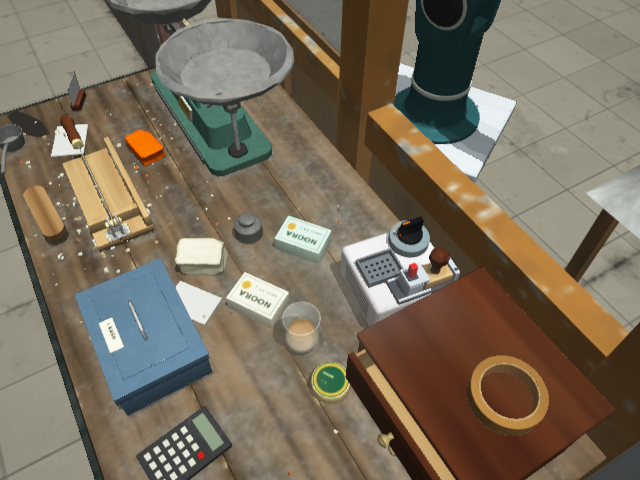

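View pics/top0.png

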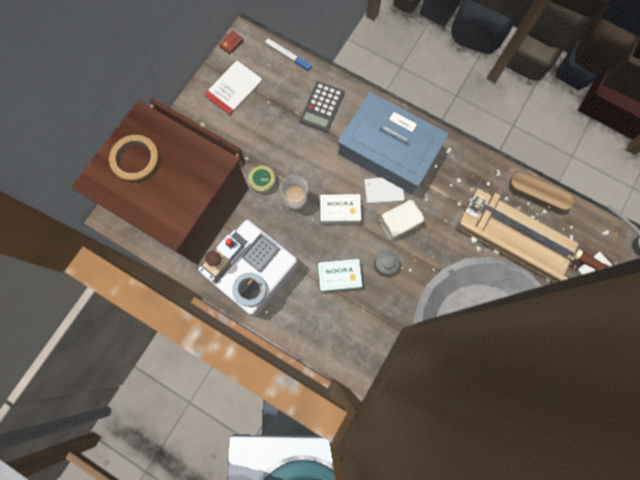

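The scene view shows the station at about (400,265): dial (408,235), red post (413,268), knob (440,258) and dock (378,268), with the drawer box close beside it. The top view shows it at about (250,265). Next I'll fit the station pose from depth and check the extents of the box.

```bash
cat > h.py <<'E'
from station import env, effector, solver, viewer, workorder, search_frame, tip_of
import cv2,numpy as np
np.set_printoptions(precision=4,suppress=True)
def cloud(c):
    p,d=viewer.read_camera(c); i=viewer.camera_info(c); K=i["intrinsics"]
    v,u=np.mgrid[:480,:640]
    q=np.stack([(u-K[0,2])/K[0,0]*d,-(v-K[1,2])/K[1,1]*d,-d],-1)
    return p,d,q@i["rotation"].T+i["eye"]
def crop(p,n,u0,v0,w,h,s=6): cv2.imwrite(f"pics/{n}.png",cv2.resize(p[v0:v0+h,u0:u0+w,::-1],None,fx=s,fy=s,interpolation=cv2.INTER_CUBIC))
E
python3 - <<'E'
from h import *
for c in("scene","top"):
    p,d,X=cloud(c); h=cv2.cvtColor(p,cv2.COLOR_RGB2HSV)
    near=(d>0)&(np.linalg.norm(X[...,:2]-[.51,.135],axis=-1)<.13)
    m=near&(abs(X[...,2]-.085)<.004)&(h[...,1]<40)&(h[...,2]>170)
    P=X[m][:,:2].astype(np.float32); print(c,"white",len(P),cv2.minAreaRect(P*1000))
    red=near&((h[...,0]<6)|(h[...,0]>174))&(h[...,1]>170)&(h[...,2]>120)&(X[...,2]>.11)&(X[...,2]<.165)
    R=X[red]; print("red",len(R)); 
    t=R[R[:,2]>.148]; print("post top",len(t),t.mean(0),t.min(0),t.max(0))
    k=near&(X[...,2]>.155)&(X[...,2]<.17); print("knob top",k.sum(),X[k].mean(0),X[k].min(0),X[k].max(0))
    b=near&(abs(X[...,2]-.1435)<.003)&(h[...,2]<70)&(np.linalg.norm(X[...,:2]-[.453,.118],axis=-1)<.03); print("dial bar",b.sum(),X[b].mean(0),cv2.minAreaRect((X[b][:,:2]*1000).astype(np.float32)) if b.sum()>3 else 0)
    B=(d>0)&(abs(X[...,2]-.182)<.004)&(X[...,0]<.9)&(X[...,1]>.1)&(X[...,1]<.7)&(X[...,0]>.35)
    r=cv2.minAreaRect((X[B][:,:2]*1000).astype(np.float32)); print("box",B.sum(),r,cv2.boxPoints(r))
    if c=="scene": crop(p,"c1",335,205,130,100)
E
```

```text
scene white 1698 ((505.3451843261719, 125.30624389648438), (146.33006286621094, 152.26748657226562), 52.115631103515625)
red 33
post top 32 [0.5443 0.1598 0.152 ] [0.5366 0.1545 0.1488] [0.5491 0.1647 0.1559]
knob top 245 [0.5088 0.1879 0.1604] [0.4902 0.1612 0.155 ] [0.5457 0.2024 0.1666]
dial bar 103 [0.4514 0.1215 0.1434] ((452.3385925292969, 119.54766082763672), (12.362539291381836, 40.45088195800781), 54.49665832519531)
box 27913 ((652.6923217773438, 346.62451171875), (304.5778503417969, 304.8930969238281), 60.0606803894043) [[444.5844 290.7413]
 [708.7908 138.5745]
 [860.8003 402.5078]
 [596.5939 554.6746]]
top white 1692 ((506.0648498535156, 126.30802917480469), (146.23526000976562, 154.4408416748047), 52.043922424316406)
red 1
post top 1 [0.5426 0.1564 0.1516] [0.5426 0.1564 0.1516] [0.5426 0.1564 0.1516]
knob top 281 [0.5293 0.2003 0.1609] [0.4934 0.1556 0.155 ] [0.6243 0.2546 0.1682]
dial bar 9 [0.4503 0.1167 0.143 ] ((449.26171875, 117.4356689453125), (1.2638373374938965, 31.90460968017578), 48.676055908203125)
box 11035 ((640.531494140625, 358.3792724609375), (309.6300354003906, 423.3060302734375), 60.02939987182617) [[379.8416 329.9982]
 [746.544  118.5334]
 [901.2214 386.7603]
 [534.519  598.2252]]
```

View pics/c1.png

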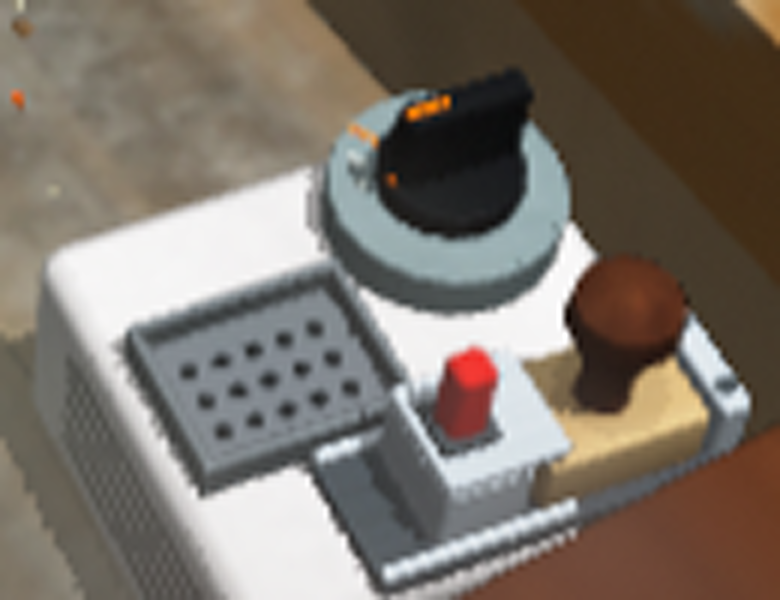

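The crop shows the post (465,390), knob (628,310), dial bar and dock clearly. The depth fit gives the station at about (0.512, 0.1335) with yaw about -38°, which agrees with all the detected points. Next: box edge clearance and reachability.

```bash
cat >> h.py <<'E'
YAW=np.radians(-38.3); O=np.array([.512,.1335])
R2=np.array([[np.cos(YAW),-np.sin(YAW)],[np.sin(YAW),np.cos(YAW)]])
def W(x,y,z): return np.r_[O+R2@[x,y],z]           # station m -> world
def ori(a):  # tool down, opening axis z at station angle a (rad)
    z=np.r_[R2@[np.cos(a),np.sin(a)],0]; y=np.array([0,0,-1.]); return np.c_[np.cross(y,z),y,z]
E
python3 - <<'E'
from h import *
p,d,X=cloud("scene")
S=(X[...,:2]-O)@R2
def prof(z,dz,ax=0):
    for x in np.arange(-.14,.13,.02):
        m=(d>0)&(abs(X[...,2]-z)<dz)&(abs(S[...,0]-x)<.004)&(S[...,1]>.045)&(S[...,1]<.15)
        print(round(x,3),m.sum(),np.sort(S[m][:,1])[:3]*1000 if m.sum() else '')
prof(.182,.003)
for n,lo,hi in (("fixedjaw",-.09,-.06),("slidejaw",-.02,.04)):
    m=(d>0)&(S[...,0]>lo)&(S[...,0]<hi)&(S[...,1]>.01)&(S[...,1]<.055)&(X[...,2]>.095)
    print(n,m.sum(),S[m].min(0),S[m].max(0),np.percentile(X[m][:,2],[5,50,95,100]))
for nm,pos,a in [("push",W(0,.0,.133),None)]+[("stamp",W(-.038,.04,.127),a) for a in(0,np.pi)]+[("dock",W(.036,-.012,.125),a) for a in(0,np.pi)]+[("dial",W(-.038,-.047,.118),np.pi/2-k) for k in(0,1.05)]+[("dial-",W(-.038,-.047,.118),-np.pi/2-k) for k in(0,1.05)]:
    for b in ([a] if a is not None else [np.radians(-50),np.radians(130)]):
        print(nm,round(b,2),solver.inverse_kinematics(pos,ori(b)))
E
```

```text
-0.14 0 
-0.12 0 
-0.1 0 
-0.08 51 [103.2209 105.5593 109.3503]
-0.06 152 [95.1475 95.4522 95.9833]
-0.04 154 [ 99.4285  99.6345 100.6584]
-0.02 144 [101.9393 101.9685 102.3566]
0.0 142 [105.3525 105.5403 107.0613]
0.02 136 [107.6354 108.1237 108.8534]
0.04 129 [110.9408 111.2669 111.5895]
0.06 123 [113.7978 114.0527 114.4954]
0.08 114 [117.0768 117.108  117.2527]
0.1 106 [119.7739 120.066  120.209 ]
0.12 95 [123.1981 123.3282 123.9071]
fixedjaw 124 [-0.0756  0.0245] [-0.0601  0.0549] [0.1062 0.1143 0.117  0.12  ]
slidejaw 646 [-0.02  0.01] [0.0398 0.055 ] [0.0966 0.123  0.1509 0.1548]
push -0.87 [-0.8995  0.4383  0.7295  2.0053 -0.39    0.839  -1.492 ]
push 2.27 [-0.5254  0.3717  0.2522  1.9828 -0.1265  0.8018  1.3988]
stamp 0 [-0.8577  0.4307  0.5508  1.9741 -0.3042  0.8178 -0.8057]
stamp 3.14 [-0.4127  0.3967 -0.0063  1.9452  0.0034  0.7997  2.0523]
dock 0 [-0.7407  0.4495  0.6185  1.9747 -0.3505  0.8236 -0.5957]
dock 3.14 [-0.3291  0.4002  0.0968  1.9484 -0.0528  0.7953  2.2702]
dial 1.57 [-0.6456  0.3091  0.368   2.1367 -0.1663  0.7222  0.7341]
dial 0.52 [-0.7667  0.3225  0.5132  2.1438 -0.2359  0.7285 -0.246 ]
dial- -1.57 [-1.3284  0.7063  1.3546  2.1693 -0.8561  0.9961 -1.7183]
dial- -2.62 [-0.3137  0.3044 -0.0197  2.1159  0.0089  0.7214  2.6547]
```

The box face is about 95 mm or more out in y, so the fingers can go oblique. Plan: push the post with the closed fingers at 45°, then grip the knob at about -35° so the fingers clear the post.

```bash
cat >> h.py <<'E'
def st():
    s=env.sense(); S=(s["ee_pos"][:2]-O)@R2*1000
    return f't={s["t"]:.1f} S={S} z={s["ee_pos"][2]*1000:.1f} F={s["wrist_force"]} w={s["gripper_width"]*1000:.1f} q={s["joint_positions"]}'
E
python3 - <<'E'
from h import *
s=env.sense(); A=ori(np.radians(-45))
env.movel([.14,.45,.34],rate=.3); print(st())
effector.grasp(squeeze=10)
env.reach([.42,.17,.32],A); print(st())
env.reach(W(-.0026,.0179,.19),A); print(st())
p,d,X=cloud("scene"); crop(p,"c2",315,130,160,175,4)
E
```

```text
t=1.7 S=[-488.3354   18.1722] z=339.4 F=[-0.6707 -0.179  -0.1174] w=91.8 q=[-1.3173  0.049  -0.024   1.8598  0.0012  1.233  -0.0407]
t=4.7 S=[-95.4835 -27.956 ] z=320.0 F=[ 0.1547  0.1497 -0.6567] w=0.6 q=[-0.8341  0.0066  0.3805  1.948  -0.0028  1.1874 -1.9043]
t=5.4 S=[-3.3274 18.4352] z=190.4 F=[0.2541 0.1278 0.4102] w=0.5 q=[-0.7255  0.3269  0.4681  1.9174 -0.1811  0.9384 -1.6238]
```

View pics/c2.png

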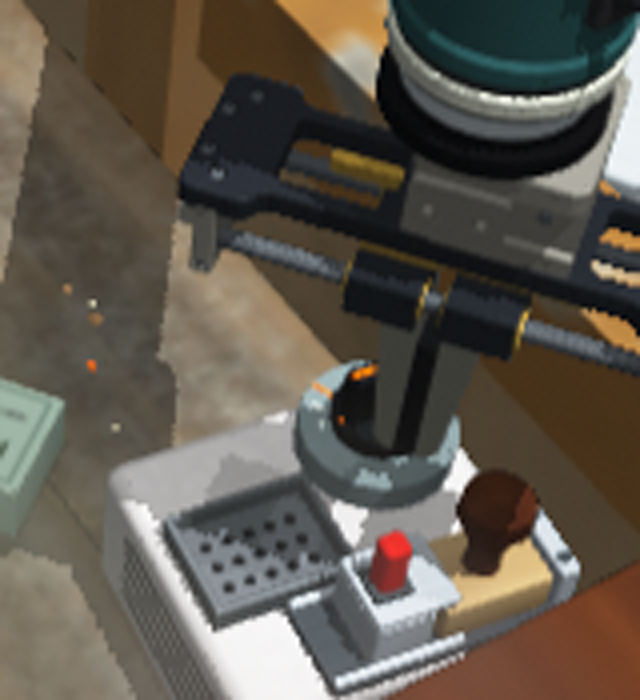

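The closed fingers hang above the gap (crop about (420,440)), clear of the knob (497,508) and the post (390,560). Now I'll descend and push.

```bash
python3 - <<'E'
from h import *
y=.0179; env.movel(W(-.0026,y,.131),rate=.08); print(st())
f0=env.sense()["wrist_force"]
for x in np.arange(.003,.0275,.003):
    env.movel(W(x,y,.131),rate=.03); f=env.sense()["wrist_force"]-f0
    fs=R2.T@f[:2]; print(round(x*1000,1),fs,f[2])
    if abs(fs[0])>15: break
print(st())
p,d,X=cloud("scene"); crop(p,"c3",315,130,160,175,4)
print([(((np.array(r["at"])[:2]-O)@R2*1000),r["at"][2],r["score"]) for r in tip_of("scene","jaw_post")[:2]])
E
```

```text
t=6.3 S=[-2.3117 18.1591] z=131.3 F=[-0.8422 -0.2858 -0.0016] w=0.6 q=[-0.6957  0.4101  0.4417  1.9631 -0.2358  0.8174 -1.5777]
3.0 [0.9804 1.2458] -0.0663125245491937
6.0 [-0.3599 -0.5559] -0.41434588214587464
9.0 [-1.3867  0.3034] 1.2456067814967884
12.0 [-1.2021  0.7029] 0.09819849702949572
15.0 [-1.3525 -0.5244] 1.613340696685392
18.0 [-0.9113 -0.0218] 0.093599680916451
21.0 [-1.7436  0.6021] -0.15995077031821436
24.0 [-0.2542 -0.3227] -0.09375061912494849
27.0 [-3.7383  0.5735] 1.2168056219985324
t=8.7 S=[26.5466 17.8025] z=130.9 F=[-3.4204  2.4812  1.2152] w=0.5 q=[-0.6459  0.4388  0.4425  1.9215 -0.2485  0.8355 -1.5256]
[(array([27.1628, 37.8897]), 0.1526, 0.61)]
```

View pics/c3.png

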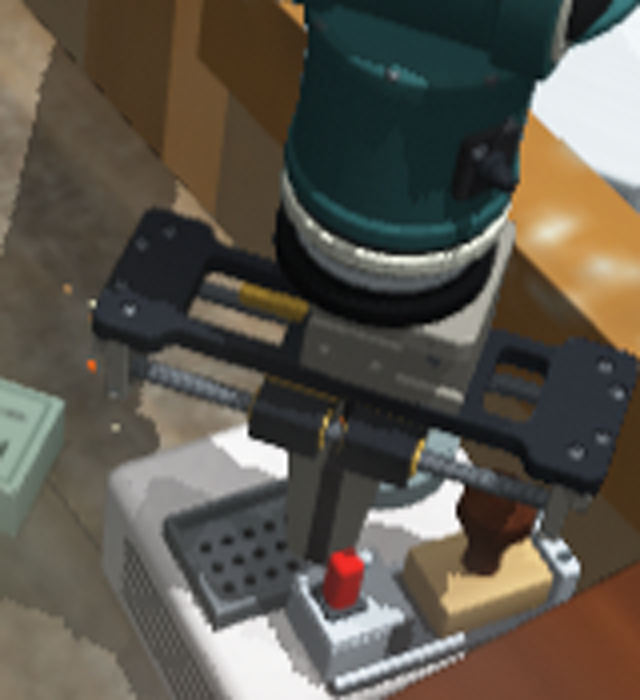

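The jaw is now about 20 mm open: the post (343,580) has moved away from the stamp, which still stands in place. Next, grasp the stamp.

```bash
python3 - <<'E'
from h import *
A=ori(np.radians(-35))
env.movel(W(.021,.0165,.131),rate=.1); env.movel(W(.01,.0165,.2),rate=.2)
effector.release()
env.reach(W(-.037,.040,.20),A); print(st())
env.movel(W(-.037,.040,.129),rate=.1); print(st())
effector.grasp(squeeze=20); print(st())
env.movel(W(-.037,.040,.134),rate=.05); print(st())
p,d,X=cloud("scene"); crop(p,"c4",315,130,160,175,4)
print([(((np.array(r["at"])[:2]-O)@R2*1000),r["at"][2],r["score"]) for n in("stamp","jaw_post") for r in tip_of("scene",n)[:2]])
E
```

```text
t=11.2 S=[-38.9835  41.0304] z=199.9 F=[ 0.2471 -0.9647  0.7822] w=92.0 q=[-0.7656  0.309   0.4193  1.9078 -0.153   0.9559 -1.5506]
t=12.1 S=[-36.556  40.307] z=129.5 F=[-0.7936 -0.6193  0.4348] w=91.9 q=[-0.7331  0.4067  0.3936  1.9633 -0.211   0.81   -1.5021]
t=13.1 S=[-37.1485  40.0321] z=129.0 F=[-0.2933  0.0629  0.2191] w=28.6 q=[-0.7334  0.4071  0.3931  1.964  -0.2112  0.8099 -1.5019]
t=13.3 S=[-36.8395  40.1055] z=134.3 F=[-0.7848  0.8343 -1.5282] w=28.7 q=[-0.7359  0.3992  0.3961  1.9606 -0.2066  0.82   -1.5056]
[(array([-37.3429,  42.1211]), 0.0942, 0.85), (array([28.8817, 35.5519]), 0.1514, 0.7)]
```

View pics/c4.png

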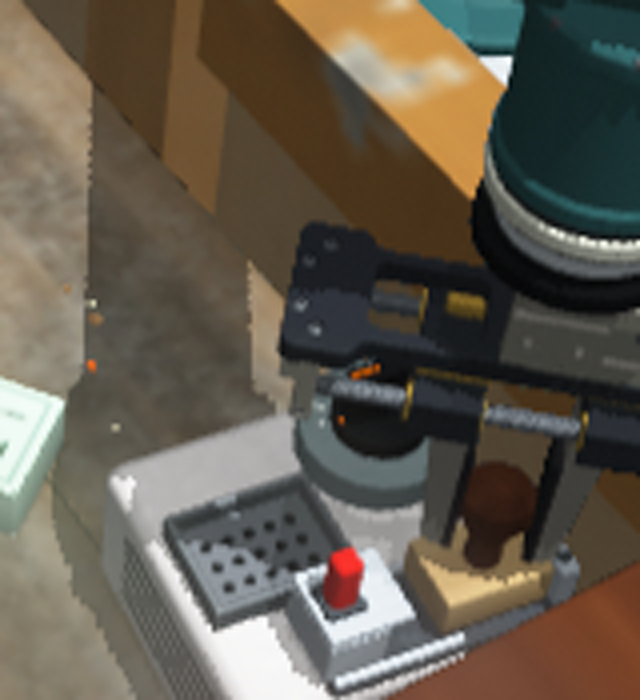

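Gripped (28.6 mm on the knob), and the stamp appears to hang straight. Lift it over the dock and check the foot against the pocket.

```bash
python3 - <<'E'
from h import *
env.movel(W(-.037,.040,.178),rate=.12)
env.movel(W(.037,-.012,.178),rate=.15)
env.movel(W(.037,-.012,.150),rate=.1); print(st())
env.pause(.2)
for c in("scene","top"):
    p,d,X=cloud(c); S=(X[...,:2]-O)@R2; h=cv2.cvtColor(p,cv2.COLOR_RGB2HSV)
    nr=(d>0)&(abs(S[...,0]-.037)<.05)&(abs(S[...,1]+.012)<.05)
    m=nr&(abs(X[...,2]-.136)<.005)&(h[...,0]>8)&(h[...,0]<28)&(h[...,1]>50)&(h[...,2]>110)
    print(c,m.sum(),np.percentile(S[m],[2,98],axis=0)*1000 if m.sum() else '')
    if m.sum()>5:
        print(cv2.minAreaRect((S[m]*1000).astype(np.float32)))
        q=np.c_[S[m],np.ones(m.sum())]; print("plane",np.linalg.lstsq(q,X[m][:,2],rcond=None)[0])
    g=nr&(abs(X[...,2]-.099)<.0025)&(h[...,1]<60); r=cv2.minAreaRect((S[g]*1000).astype(np.float32)); print("dock rim",g.sum(),r)
    print([(((np.array(r["at"])[:2]-O)@R2*1000),r["at"][2],r["score"]) for n in("stamp","dock") for r in tip_of(c,n)[:1]])
    if c=="scene": crop(p,"c5",315,130,160,175,4)
E
```

```text
t=15.2 S=[ 36.4037 -11.7253] z=149.7 F=[ 0.4032 -0.0648 -0.0692] w=28.7 q=[-0.602   0.383   0.4351  1.9471 -0.2099  0.8561 -1.3343]
scene 313 [[ 15.4367 -28.0329]
 [ 60.3974   5.3267]]
((37.08106994628906, -12.167539596557617), (48.03163528442383, 36.79578399658203), 1.887658715248108)
plane [-0.008  -0.0022  0.1354]
dock rim 156 ((28.447256088256836, -2.7175674438476562), (82.31065368652344, 74.0715103149414), 0.2050987184047699)
[(array([ 37.9448, -10.9364]), 0.1129, 0.88), (array([35.4741, -8.9374]), 0.0916, 0.71)]
top 134 [[ 12.084  -29.5389]
 [ 48.2827 -10.0091]]
((31.08720588684082, -18.93552017211914), (38.75870895385742, 21.945287704467773), 0.48025134205818176)
plane [0.0156 0.0743 0.137 ]
dock rim 69 ((23.457069396972656, -28.051097869873047), (84.71101379394531, 43.90652084350586), 17.193626403808594)
[(array([36.1724, -9.6602]), 0.1117, 0.73), (array([ 36.8549, -15.365 ]), 0.0858, 0.68)]
```

View pics/c5.png

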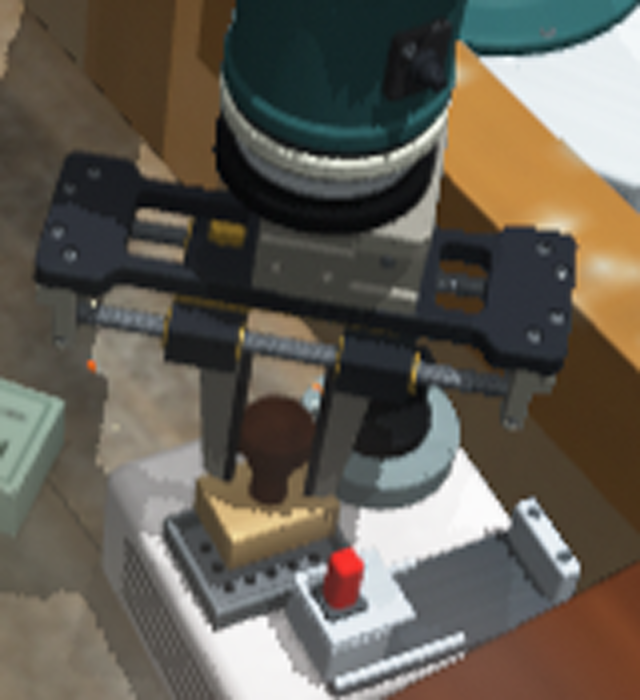

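The foot is level, at (37, -12) with 2° of yaw, squarely over the pocket (5 mm of play). Lower in steps until contact.

```bash
python3 - <<'E'
from h import *
env.movel(W(.036,-.012,.150),rate=.1)
env.movel(W(.036,-.012,.131),rate=.06); env.pause(.15)
f0=env.sense()["wrist_force"]; print(f0)
for z in np.arange(.130,.123,-.001):
    env.movel(W(.036,-.012,z),rate=.02); env.pause(.1); f=env.sense()["wrist_force"]-f0; print(round(z*1000,1),f)
    if f[2]>4: break
print(st())
effector.release(); print(st())
env.movel(W(.036,-.012,.20),rate=.15)
env.reach(W(-.038,-.047,.20),ori(np.pi/2)); print(st())
for c in("scene","top"):
    p,d,X=cloud(c); S=(X[...,:2]-O)@R2; h=cv2.cvtColor(p,cv2.COLOR_RGB2HSV)
    print([(n,(np.array(r["at"])[:2]-O)@R2*1000,r["at"][2],r["score"]) for n in("stamp","jaw_post","dial_top") for r in tip_of(c,n)[:1]])
    m=(d>0)&(np.linalg.norm(S-[-.038,-.047],axis=-1)<.03)&(abs(X[...,2]-.1435)<.003)&(h[...,2]<75)
    if m.sum()>3: print("bar",m.sum(),cv2.minAreaRect((S[m]*1000).astype(np.float32)))
    if c=="scene": crop(p,"c6",315,130,160,175,4)
E
```

```text
[ 0.0627  0.0727 -1.4046]
130.0 [ 0.4991 -0.5284 -0.4874]
129.0 [-0.4524  0.2593  0.2334]
128.0 [0.0492 0.2262 0.5304]
127.0 [-0.5424 -0.0976  0.5335]
126.0 [-1.7714  0.8689  6.7691]
t=18.3 S=[ 36.1303 -11.3949] z=126.8 F=[-1.7087  0.9416  5.3645] w=28.3 q=[-0.5903  0.4156  0.4226  1.9641 -0.2322  0.8072 -1.3173]
t=19.3 S=[ 36.0102 -12.0073] z=126.0 F=[-0.3221  0.1102  0.5743] w=91.5 q=[-0.5902  0.4166  0.4226  1.9649 -0.2319  0.8067 -1.3173]
t=21.6 S=[-37.9299 -47.1043] z=199.7 F=[0.5277 0.2507 0.2093] w=91.7 q=[-0.3999  0.1778  0.0774  2.0514 -0.0172  0.9135  0.5883]
[('stamp', array([ 37.1765, -11.4157]), 0.0876, 0.64), ('jaw_post', array([26.6376, 41.2977]), 0.1522, 0.56), ('dial_top', array([-38.7067, -50.7018]), 0.1416, 0.91)]
bar 107 ((-38.138465881347656, -47.820838928222656), (12.0641508102417, 40.64287185668945), 89.11878204345703)
[('stamp', array([ 34.2893, -13.5685]), 0.0876, 0.95), ('jaw_post', array([34.5989, 35.7346]), 0.1466, 0.51), ('dial_top', array([-35.1181, -43.7901]), 0.1411, 0.63)]
```

View pics/c6.png

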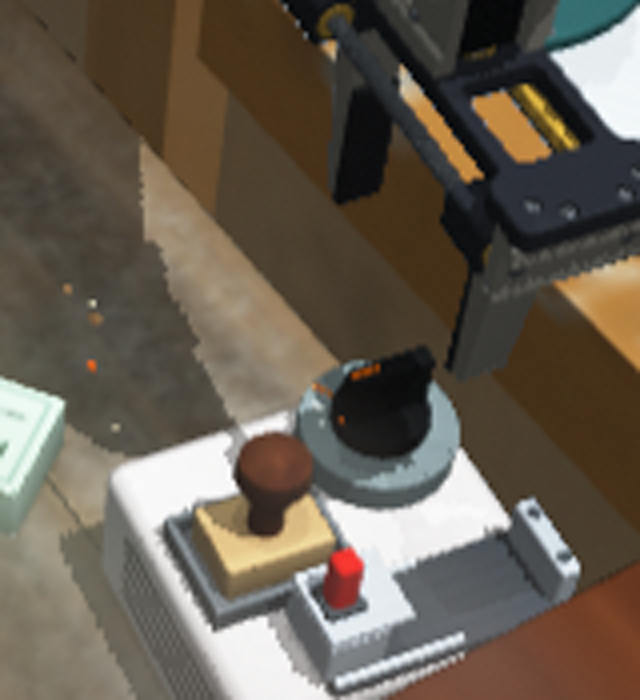

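The stamp stands upright in the dock with the gripper off it, and the jaw is still open (post 343,580). The bar is centred at (-38, -47.8). Next: grip and turn the dial.

```bash
python3 - <<'E'
from h import *
P=lambda z:W(-.038,-.0475,z)
env.movel(P(.120),rate=.12); print(st())
effector.grasp(squeeze=35); print(st())
for k in (.15,.3,.45,.6,.75,.9,1.0,1.05):
    env.reach(P(.120),ori(np.pi/2-k)); s=env.sense()
    z=R2.T@s["tcp_rot"][:2,2]; print(k,"tool",np.pi/2-np.arctan2(z[1],z[0]),"Mz",s["moment"][2],s["wrist_force"],round(s["t"],1))
env.pause(.3); print(st())
for c in("scene","top"):
    p,d,X=cloud(c); S=(X[...,:2]-O)@R2; h=cv2.cvtColor(p,cv2.COLOR_RGB2HSV)
    print([(n,(np.array(r["at"])[:2]-O)@R2*1000,r["at"][2],r["score"]) for n in("stamp","jaw_post","dial_top") for r in tip_of(c,n)[:1]])
    m=(d>0)&(np.linalg.norm(S-[-.038,-.047],axis=-1)<.03)&(abs(X[...,2]-.1435)<.003)
    if m.sum()>3: print("bar",m.sum(),cv2.minAreaRect((S[m]*1000).astype(np.float32)))
    crop(p,"c7"+c,*((335,180,120,110) if c=="scene" else (190,210,120,110)),5)
E
python3 -c "
import cv2,numpy as np
a=cv2.imread('pics/c7scene.png');b=cv2.imread('pics/c7top.png');cv2.imwrite('pics/c7.png',cv2.resize(np.hstack([a,b]),(800,367)))"
```

```text
t=22.9 S=[-37.7485 -47.1179] z=120.4 F=[-0.3052 -0.0386 -0.1564] w=91.5 q=[-0.3924  0.2974  0.0721  2.1198 -0.0319  0.7246  0.6027]
t=24.1 S=[-38.0345 -47.5401] z=120.0 F=[ 0.3069 -0.5635 -0.1224] w=10.9 q=[-0.3924  0.2979  0.072   2.1206 -0.0318  0.7243  0.6028]
0.15 tool 0.14608629596166 Mz 0.050936728151864466 [-0.9034 -0.7124 -0.5147] 24.3
0.3 tool 0.29391935835557215 Mz 0.04690781401330532 [-0.4827 -1.2432  0.8681] 24.6
0.45 tool 0.44280152241245596 Mz 0.1106694586987341 [ 0.0494 -2.6724  0.9065] 24.8
0.6 tool 0.5925254814250508 Mz 0.008697317039657412 [-2.3301 -0.6065  1.9082] 25.1
0.75 tool 0.742180255470057 Mz 0.02546864615813285 [-1.8199 -2.228   1.7384] 25.4
0.9 tool 0.8921827621084643 Mz 0.10407610201675307 [-2.8825 -2.4003  3.3874] 25.6
1.0 tool 0.9933030649006269 Mz 0.0636671614151652 [-2.4607 -1.9064  3.2762] 25.9
1.05 tool 1.0455835027032916 Mz 0.01945968533757937 [-2.477  -2.7892  3.8589] 26.1
t=26.4 S=[-38.1299 -47.8113] z=120.0 F=[-4.2706 -3.2249  4.1469] w=10.8 q=[-0.5748  0.3003  0.2849  2.1322 -0.1257  0.7251 -0.3544]
[('stamp', array([ 34.2603, -13.2091]), 0.0883, 0.6), ('jaw_post', array([25.7788, 38.8355]), 0.151, 0.93), ('dial_top', array([-35.898 , -48.6111]), 0.1437, 0.78)]
bar 62 ((-43.84089279174805, -36.89376449584961), (39.522212982177734, 13.501534461975098), 32.19441223144531)
[('stamp', array([36.1434, -9.3009]), 0.0846, 0.46), ('jaw_post', array([ 35.8709, -10.408 ]), 0.0883, 0.57), ('dial_top', array([-39.6831, -42.0435]), 0.1407, 0.51)]
bar 6 ((-26.44511604309082, -60.31343460083008), (2.834822416305542, 5.115213871002197), 15.7324800491333)
```

View pics/c7.png

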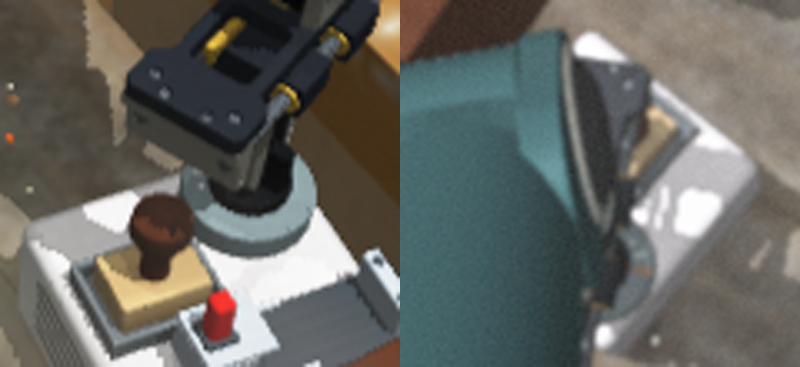

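The grip width (10.8 mm against the 11 mm bar) shows the pads lie flat on the bar, and the tool has turned 1.046 rad from the bar's rest direction, so the dial is at the third click. The picture shows the stamp upright in the dock and the jaw open. Handing in.

```bash
python3 - <<'E'
from h import *
print(st()); print(workorder.finish_job())
E
```

```text
t=26.8 S=[-38.1754 -47.8221] z=119.9 F=[-4.5    -2.9028  4.5706] w=10.5 q=[-0.575   0.3004  0.285   2.1323 -0.1257  0.7251 -0.3548]
the job is handed in; nothing more can be done
None
```

All the steps you asked for are done, and I handed the job in at 26.8 s of the 54 s allowed. The hand-in reports no verdict, so the result rests on my own checks.

- **Jaw:** I pushed it open about 20 mm by the red post, and the last clear view shows it still open.
- **Stamp:** I gripped it by the knob and lowered it into the dock in 1 mm steps until contact (about 7 N). I let go only then. The last picture shows it upright in the pocket.
- **Dial:** I gripped the bar and turned it clockwise past two clicks to about 1.05 rad (tool at 1.046 rad), and I am holding it there with 35 N.

**What the checks didn't settle:**
- **Dial angle:** it comes from the tool rotation and the gripper lying flat on the bar, and is good to about 0.03 rad. At the end the gripper hid the bar, so the depth reading of its angle was not usable.
- **Station yaw:** it measured about -38°, not the roughly -30° given, and I used the measured value.
- **Jaw post:** the top camera's last two readings of the jaw post disagreed with the scene camera's. Its view was blocked by the arm in the last picture, so I ignored them.

The most I saw at the wrist was about 7 N. My planned moves did not go near the other things on the counter, but I did not check them again at the end.

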